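# Back off the valve's knurled lock ring to two full turns

### The job

The knurled lock ring on top of the valve is partly through its first turn loose: its black dot has left the black line on the hub and not yet come round to it again. Roll a fingertip along the knurled rim to keep loosening it, counterclockwise seen from above, until the dot has come round to the line for the second time, and leave it there in line, two full turns from tight. Only touch the ring: grip and lift nothing, do not shove or tip the valve, and leave everything else where it stands.

Things in the scene. Friction and masses are not known exactly. Their poses are not given: they have to be found in the camera images.
- lock_ring (a joint): Turn of the knurled steel lock ring on its vertical thread, rad: 0 = tight, growing counterclockwise seen from above = loosening; one full turn = 6.283, so two full turns from tight = 12.566. The ring turns in place without rising, takes about 0.06 N m (about 1.2 N along the rim), stays where it is left, and would reach its end stop at 17.6.
- ring_center (a point): Point on the ring's axis at mid-height of its rim, 159 mm above the bench. The ring is 100 mm across over its 48 vertical knurl ridges (2 mm proud; too wide to span), 148 to 170 mm above the bench, its rim free all round. Below it the valve's top flange (116 mm across) has its top face 138 mm above the bench: keep fingertips above that.
- ring_dot (a point): Centre of the black index dot (12 mm) on the ring's top face, 39.8 mm from the axis; it goes round with the ring and lies in line with the hub mark when the joint is at 0, 6.283 or 12.566.
- hub_mark (a point): Outer end of the black radial line (26 by 7 mm) on top of the fixed hub, 31.5 mm from the axis, 176 mm above the bench; it does not turn with the ring. The hub, inside the ring, is 64 mm across and stands 6 mm above the ring's top face.
- valve: The valve assembly to work on: a flanged steel valve body standing upright on a 150 mm square, 12 mm thick steel plate, 176 mm tall in all, with the knurled lock ring on top. Loose on the bench, 6 to 8 kg. Origin at the centre of the plate's underside, z up; the hub mark points along its x axis.
- covered_valve: Neighbouring assembly, the same but closed by a smooth 112 mm bolted cover with eight bolt heads and no knurled ring; 159 mm tall, about 6.5 kg, origin at the centre of its plate's underside. The two assemblies may stand either way round, left or right.
- wrench: Steel open-ended wrench about 160 mm long lying between the valve assemblies; loose bystander.
- plug: Brass stepped plug, 32 mm diameter, 34 mm tall; loose bystander.
- gasket: Black rubber gasket ring, 90 mm outside diameter, 6 mm thick; loose bystander.
- stud: Steel stud standing upright on its nut, 28 mm diameter foot, 80 mm tall; loose bystander.
- parts_cup: Grey plastic cup, 72 mm across, 70 mm tall; loose bystander.
- oil_bottle: Grey plastic oil bottle, 54 mm diameter, 140 mm tall; loose bystander.
- screwdriver: Screwdriver lying on the bench; loose bystander.

How it is judged:
On the way:
1. the dot has come round past the line for the first time (one full turn from tight) (value of joint lock_ring between 6.58319 and 12.0664 rad), for 0.1 s.
At the end, for the whole second after the job is handed in: The lock ring stands two full turns from tight (12.57 rad), its dot within 0.3 rad (17 degrees) of the hub line, and is at rest; the valve stands upright within 20 mm of where it was, everything else within 15 mm (value of joint lock_ring between 12.2664 and 12.8664 rad and angular speed of valve below 0.05 rad/s and distance of valve from where it was at the start of the episode below 0.02 m and angle between valve's own z axis and vertical below 0.05 rad and velocity of joint lock_ring between -0.05 and 0.05 rad/s and distance of each of covered_valve, wrench, plug, gasket, stud, parts_cup, oil_bottle, screwdriver from where it was at the start of the episode below 0.015 m); the robot touches nothing.
It fails at once if the valve is shoved more than 20 mm, lifted or tipped (distance of valve from where it was at the start of the episode above 0.02 m or height (world z) of valve above 0.008 m or angle between valve's own z axis and vertical above 0.1 rad).
It fails at once if a bystander is moved or lifted (more than 15 mm) (distance of any of covered_valve, wrench, plug, gasket, stud, parts_cup, oil_bottle, screwdriver from where it was at the start of the episode above 0.015 m).
It also fails if it takes over 72 s, if anything falls off the work surface, if the arm or the gripper's body presses on something with over 40 N, if the wrist force passes 120 N, or if a joint passes its speed limit or range.

### The arm

A 6-joint arm with a two-finger parallel gripper is mounted at the origin on the work surface. World frame = base frame: x ahead of the robot, y to its left, z up, the work surface at z = 0. Lengths are in m, angles in rad, forces in N, time in s.
With the tool pointing down it reaches from about 0.425 to 0.925 m from the base axis. Payload 12.5 kg.
Tool frame: the origin (TCP) lies between the finger pads; the fingertips stand ahead of it and the grasp point (between the pads) lies 2 mm behind it (ctrl.tips_ahead is the z of the fingertips in the tool frame, in m); z points along the fingers, y is the line along which they close (so a half turn about z gives the same grasp; the last joint's range is limited). The gripper opens to 85 mm and grips with 20 to 120 N. Pads are 22 mm wide; open, the fingers measure 114 mm over their backs; the gripper's body (76 mm by 85 mm) begins 54 mm behind the grasp point. The pads swing forward as they close: fully open they stand 13 mm farther back than shut.
Start: joints at [-1.415, 0.491, 1.559, -0, 1.092, -0.106], TCP at [0.162, -0.604, 0.248] pointing down, gripper open.
Joint ranges: [-3.1, 3.1], [-0.84, 2.19], [0.05, 2.79], [-1.13, 4.28], [0.06, 2.93], [-2.69, 2.69]. Speed limits (rad/s): [2.22, 2.22, 2.79, 3.14, 3.14, 3.14].

### API

Orientations are given as a 3x3 rotation matrix whose columns are the frame's x, y, z axes.
In Python, from plant import ctrl gives the robot as it stands. The module is installed in compiled form; this text tells all that it offers.
- The arm moves only by the tool play_rows, never from a script. Its argument "motion" is a list of rows, each a list of 7 numbers: the closure, from -1 (fully open) to 1 (shut), then the shift along the world's x, y, z as a fraction of full scale, then the turn, a rotation vector about the world's x, y, z as a fraction of full scale. In form: [[grip, x, y, z, rx, ry, rz], ...]. A call has 1 to 10 rows; each row shifts and turns the commanded pose from where the row before left it; what a row does not reach is not made up. Full scale, the value 1, is 1000 mm for a shift and pi/4 rad for a turn. A row lasts 1/12 s, in which the tool goes at most 41.7 mm and 7.16 degrees, less where a joint would pass 70% of its speed; a pose out of reach is approached as far as the arm can. A call with a number of a shift or a turn outside -1 to 1 is refused whole. A call with a gripper value outside its range is refused whole. The fingers move at their own pace and stop on an object; "squeeze" is the grip in N (left out, the last holds). Time passes only in rows, so rows that do not move let the fingers close. It gives the time, the measured TCP pose, the force, the opening and the grip force at its end, in the units of the state.
- ctrl.get_obs(): the state, without advancing time (a new reading comes with each control period).
- ctrl.grab_frame(name): name is "scene" or "top" or "wrist"; returns a dict with "color" (400x640x3 uint8, red, green, blue), "mtx" (3x3 intrinsics, pixels), "k1" (the pictures are not rectified: a ray, as slopes to the right and down, at radius r is drawn at 1 + k1 r^2 times it, then the intrinsics apply), "world_to_cam" (4x4, takes a point from world to camera coordinates); the wrist camera has in their place "tool_from_camera" (4x4, takes a point from camera to tool coordinates, whose origin is the TCP and whose axes are the flange's). Camera axes: x right, y up, looking along -z (the intrinsics and any distortion apply to the point x, -y, -z); pixel columns grow to the right and rows downward; lengths in m; the calibration is good to about 2 mm. A picture is of the moment at which its call begins: read the wrist's pose just before it. There is no depth.
- ctrl.finish_job(): hands the job in; it is judged then, once.
The state is a dict: "clock": time; "joint_positions": joint angles; "qd": joint speeds; "tau": joint torques, N m; "ee_pos": TCP position; "orientation": TCP orientation; "contact_force": force on the tool from outside, world axes, zero at the start; "moment": the same for the moment, N m; "grip_width": finger opening in m; "gripper_force": force on a finger pad.
Only numpy, scipy, OpenCV 4.12 (cv2) and the standard library are available. Lean on these libraries where they do the work, as an engineer would, in place of code of your own. Each camera call takes 0.05 s, during which the arm holds its last target. There are 200 camera calls.

## Working session

There is one attempt and no reset: what is moved stays moved. The work goes in short steps, Python scripts to look and compute and a tool call to move; the robot and the scene stay as the last step left them, time stands still between calls to the robot, and variables do not carry over. Pictures are saved under pics/ and viewed, at most 10 in all, crops included, and the job is handed in when it is done.

Besides the shell and the picture viewer there is one more tool, called after "Call:" as name(argument=value, ...) on one line, values as JSON. play_rows: Moves the arm, as the interface text tells. Shift numbers are shares of 1000 mm and turn numbers shares of pi/4 rad, none past 1 either way. Its arguments: {"type":"object","properties":{"motion":{"type":"array","items":{"type":"array","items":{"type":"number","minimum":-1,"maximum":1}}},"squeeze":{"type":"number"}},"required":["motion"]}

```bash
mkdir -p pics
cat > h.py <<'E'
import numpy as np, cv2
from plant import ctrl
def ray(f,px):
    K=f["mtx"];u=cv2.undistortPoints(np.array([[px]],float),K,np.array([f["k1"],0,0,0,0.]))[0,0]
    d=np.array([u[0],-u[1],-1.])
    if "world_to_cam" in f: T=np.linalg.inv(f["world_to_cam"])
    else:
        o=f["obs"];B=np.eye(4);B[:3,:3]=o["orientation"];B[:3,3]=o["ee_pos"];T=B@f["tool_from_camera"]
    return T[:3,3],T[:3,:3]@d
def onz(f,px,z):
    o,d=ray(f,px);return o+d*(z-o[2])/d[2]
def grab(n):
    o=ctrl.get_obs();f=dict(ctrl.grab_frame(n));f["obs"]=o;return f
def save(f,name): cv2.imwrite("pics/"+name,f["color"][:,:,::-1])
E
python3 - <<'E'
from h import *
import pickle
a=grab("top");b=grab("scene");c=np.vstack([a["color"],b["color"]])
cv2.imwrite("pics/a.png",cv2.resize(c,(480,600),interpolation=cv2.INTER_AREA)[:,:,::-1])
save(a,"top.png")
pickle.dump([a,b],open("f.pkl","wb"))
o=ctrl.get_obs();print(o["clock"],o["orientation"],ctrl.tips_ahead)
for p in [(0,0),(640,0),(0,400),(640,400)]:print(onz(a,p,0.16))
E
```

```text
0.1 [[ 9.65913582e-01  2.58864693e-01 -1.49900133e-04]
 [ 2.58864709e-01 -9.65913059e-01  1.01219146e-03]
 [ 1.17230134e-04 -1.01649333e-03 -9.99999476e-01]] 0.017
[1.15778498 0.91958834 0.16      ]
[ 1.14916989 -0.97906431  0.16      ]
[0.03602446 0.79457242 0.16      ]
[ 0.02568439 -0.83839351  0.16      ]
```

View pics/top.png

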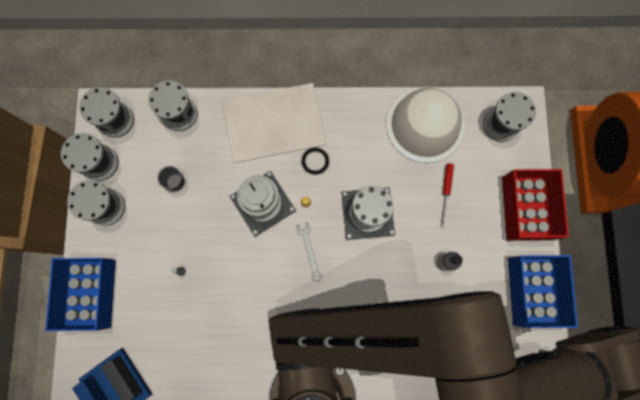

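The top view shows the ringed valve at about (262,192), the covered valve at (372,208), the plug at (306,201), the wrench at (308,252) and the gasket at (315,160). Next I zoom in on the ring.

Run:
```python
from h import *
import pickle
a,b=pickle.load(open("f.pkl","rb"))
c=cv2.resize(a["color"][160:245,215:320],None,fx=7,fy=7,interpolation=cv2.INTER_CUBIC)
cv2.imwrite("pics/b.png",c[:,:,::-1])
for n,p,z in [("ring",(261,193),.17),("cov",(372,206),.159),("plug",(306,201),.03),("gasket",(315,160),0)]:print(n,onz(a,p,z))
```

```text
ring [0.56851182 0.13748889 0.17      ]
cov [ 0.53253981 -0.16742774  0.159     ]
plug [0.57133721 0.01709847 0.03      ]
gasket [ 0.70745157 -0.01066498  0.        ]
```

View pics/b.png

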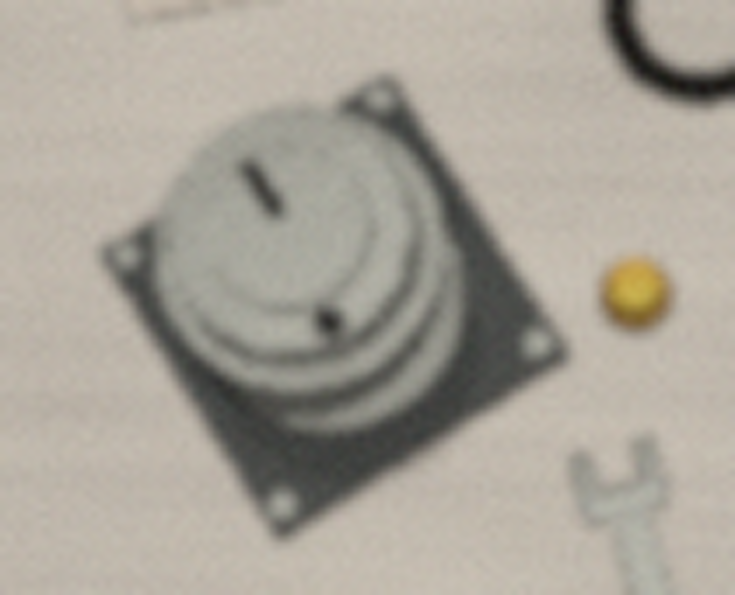

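View pics/a.png

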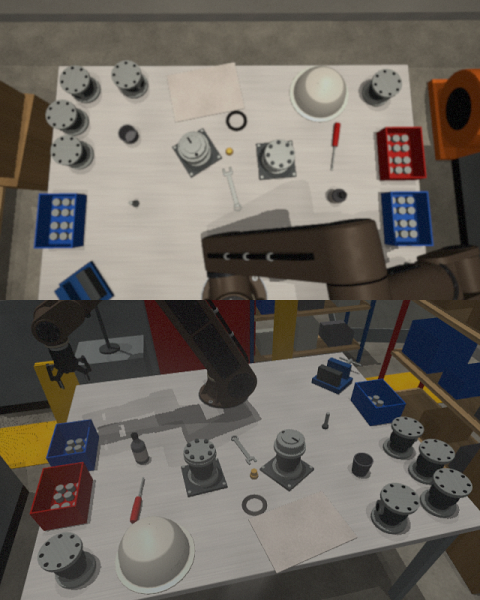

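The hub line points to about 34° in the world frame and the dot sits at about 204°. That puts the ring at about 2.96 rad, so it has about 9.6 rad (550°) to go. I'll move above it and take a close look.

Call:
play_rows(motion=[[1, 0.028, 0.028, 0.015, 0, 0, 0], [1, 0.028, 0.028, 0.015, 0, 0, 0], [1, 0.028, 0.028, 0.015, 0, 0, 0], [1, 0.028, 0.028, 0.015, 0, 0, 0], [1, 0.028, 0.028, 0.015, 0, 0, 0], [1, 0.028, 0.028, 0.015, 0, 0, 0], [1, 0.028, 0.028, 0.015, 0, 0, 0], [1, 0.028, 0.028, 0.015, 0, 0, 0], [1, 0.028, 0.028, 0, 0, 0, 0], [1, 0.01, 0.037, 0, 0, 0, 0]])

```text
clock: 0.93
ee_pos: [0.4227, -0.3175, 0.3666]
orientation: [[0.966, 0.259, 0.001], [0.259, -0.966, -0.001], [0.001, 0.001, -1.0]]
contact_force: [0.0, 0.3, -2.0]
grip_width: 0.0003
gripper_force: 0.0
```

Call:
play_rows(motion=[[1, 0.01, 0.037, 0, 0, 0, 0], [1, 0.01, 0.037, 0, 0, 0, 0], [1, 0.01, 0.037, 0, 0, 0, 0], [1, 0.01, 0.037, 0, 0, 0, 0], [1, 0.01, 0.037, 0, 0, 0, 0], [1, 0.01, 0.037, 0, 0, 0, 0], [1, 0.01, 0.037, 0, 0, 0, 0], [1, 0.01, 0.037, 0, 0, 0, 0], [1, 0, 0.037, 0, 0, 0, 0], [1, 0, 0, 0, 0, 0, 0]])

```text
clock: 1.77
ee_pos: [0.4999, 0.0196, 0.3661]
orientation: [[0.965, 0.263, -0.001], [0.263, -0.965, 0.001], [-0.0, -0.001, -1.0]]
contact_force: [0.1, 0.3, -0.2]
grip_width: -0.0001
gripper_force: 0.0
```

Run:
```python
from h import *
import pickle
a,b=pickle.load(open("f.pkl","rb"))
print("top est",onz(a,(256.6,193.2),.172))
f=grab("wrist");save(f,"w1.png");pickle.dump(f,open("w1.pkl","wb"))
o=f["obs"];print(o["clock"],o["ee_pos"],o["joint_positions"],o["grip_width"],o["contact_force"]);print(f["tool_from_camera"])
```

```text
top est [0.56761491 0.1492961  0.172     ]
1.7667 [0.49993287 0.01962676 0.36614013] [-9.34131903e-02  2.02756442e-01  1.67993080e+00  1.20666841e-03
  1.25969131e+00  1.21090821e+00] -0.0001261495996332422 [ 0.10901364  0.34813406 -0.16443455]
[[-2.81351443e-04  9.64283325e-01  2.64872780e-01  6.64995375e-02]
 [ 9.99999960e-01  2.74377569e-04  6.33274462e-05  9.31000169e-04]
 [-1.16095489e-05  2.64872787e-01 -9.64283364e-01 -1.24205426e-01]
 [ 0.00000000e+00  0.00000000e+00  0.00000000e+00  1.00000000e+00]]
```

View pics/w1.png

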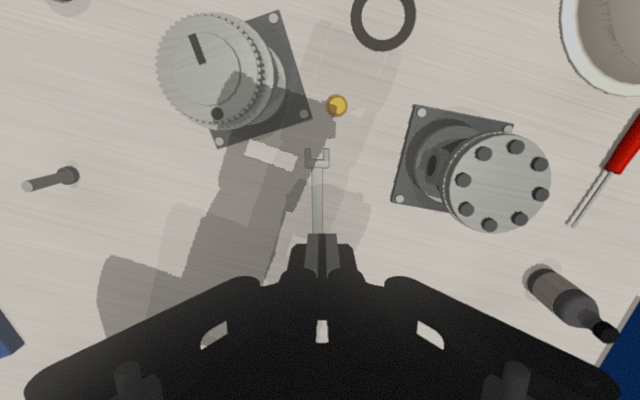

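The wrist view shows the hub line running from (192,35) to (203,64), the dot at (217,114), and the ring centred near (206,70). I'll compute the centre from these.

```bash
cat >> h.py <<'E'
def ringpose(f,box):
    """blob fit of line and dot within pixel box -> centre, line angle, dot angle"""
    x0,y0,x1,y1=box;g=cv2.cvtColor(f["color"],cv2.COLOR_RGB2GRAY)[y0:y1,x0:x1]
    n,l,s,c=cv2.connectedComponentsWithStats((g<70).astype(np.uint8))
    for i in range(1,n):
        if s[i,4]>25: print("blob",s[i],c[i]+[x0,y0])
    return l
E
python3 - <<'E'
from h import *
import pickle
f=pickle.load(open("w1.pkl","rb"))
ringpose(f,(160,15,240,125))
L=[]
o=onz(f,(192.5,35),.176);i=onz(f,(203,64),.176);d=onz(f,(217,114),.170)
u=(o-i)/np.linalg.norm(o-i);print(np.linalg.norm(o-i),o-31.5e-3*u,np.degrees(np.arctan2(u[1],u[0])))
# ring top silhouette, top-face z=.170: edge points left/top
E=np.array([onz(f,p,.170)[:2] for p in [(156,70),(166,36),(184,17),(208,11),(170,105),(190,122)]])
from scipy.optimize import least_squares
r=least_squares(lambda c:np.hypot(*(E-c).T)-.05,[.567,.149]);print(r.x,r.fun*1e3,d, (d[:2]-r.x))
c=r.x;print(np.linalg.norm(d[:2]-c),np.degrees(np.arctan2(*(d[:2]-c)[::-1])))
E
```

```text
blob [53 93 10 11 79] [217.40506329 113.44303797]
0.025445694584114605 [0.56751907 0.14805764 0.176     ] 31.660999710637956
[0.56740352 0.14645582] [ 0.16303635 -1.47982288  0.56135271  1.76322783  0.39352839  1.23299085] [0.53153704 0.13251037 0.17      ] [-0.03586648 -0.01394546]
0.03848220909145773 -158.75313279880194
```

Call:
play_rows(motion=[[1, 0.001, 0.021, 0, 0, 0, -0.14], [1, 0, 0.021, 0, 0, 0, -0.14], [1, 0.001, 0.021, 0, 0, 0, -0.14], [1, 0, 0.021, 0, 0, 0, -0.14], [1, 0.001, 0.021, 0, 0, 0, -0.14], [1, 0.001, 0.021, 0, 0, 0, -0.14], [1, 0.001, 0.021, 0, 0, 0, -0.14], [1, 0.001, 0.024, 0, 0, 0, -0.14], [1, 0, 0, 0, 0, 0, 0], [1, 0, 0, 0, 0, 0, 0]])

```text
clock: 2.65
ee_pos: [0.5063, 0.1856, 0.366]
orientation: [[0.816, -0.578, -0.001], [-0.578, -0.816, -0.0], [-0.0, 0.001, -1.0]]
contact_force: [0.6, 0.7, -0.4]
grip_width: 0.0001
gripper_force: 0.0
```

Call:
play_rows(motion=[[1, 0, 0, -0.03, 0, 0, 0], [1, 0, 0, -0.03, 0, 0, 0], [1, 0, 0, -0.03, 0, 0, 0], [1, 0, 0, -0.03, 0, 0, 0], [1, 0, 0, -0.03, 0, 0, 0], [1, 0, 0, 0, 0, 0, 0], [1, 0, 0, 0, 0, 0, 0], [1, 0, 0, 0, 0, 0, 0]])

```text
clock: 3.32
ee_pos: [0.5071, 0.1851, 0.218]
orientation: [[0.815, -0.579, 0.002], [-0.579, -0.815, 0.0], [0.001, -0.001, -1.0]]
contact_force: [1.4, -0.0, 0.8]
grip_width: -0.0001
gripper_force: 0.0
```

Run:
```python
from h import *
import pickle
f=grab("wrist");save(f,"w2.png");pickle.dump(f,open("w2.pkl","wb"))
ringpose(f,(0,0,640,400));print(f["obs"]["ee_pos"])
```

```text
blob [561   0  37  48 524] [579.6240458   23.10114504]
blob [613   0  27   9 186] [627.64516129   3.19354839]
blob [594  24  12  17  81] [598.90123457  32.51851852]
blob [  28  177   67   67 1308] [ 68.50076453 202.03363914]
blob [554 179  13  17  43] [562.23255814 187.39534884]
blob [333 181  26  18 130] [348.26923077 190.41538462]
blob [  0 192  59  45 963] [ 27.73208723 214.44548287]
blob [   24   233   616   167 54646] [335.89289243 347.65637009]
blob [   0  321   34   78 1632] [ 12.29963235 353.56127451]
[0.50705406 0.18513222 0.21798847]
```

View pics/w2.png

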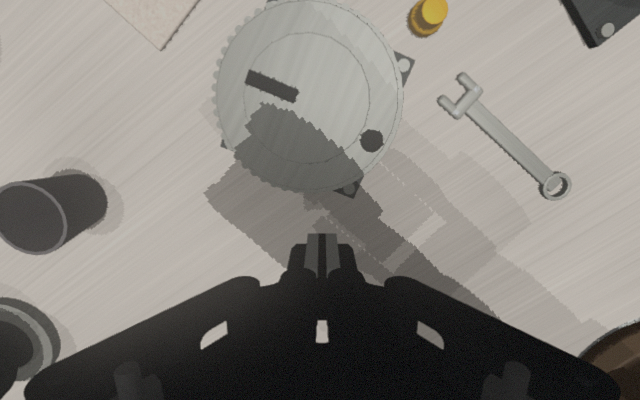

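The close view shows the ring centred at about (309,97), the hub line from (246,78) to (297,96), the dot at (371,141) and the fingertips at about (322,240).

```bash
cat >> h.py <<'E'
def at(f,oi,dt,hub=None):
    o=onz(f,oi[0],.176);i=onz(f,oi[1],.176);d=onz(f,dt,.170)
    u=(o-i)[:2]/np.linalg.norm((o-i)[:2]);C=o[:2]-.0315*u
    if hub is not None:
        H=np.array([onz(f,p,.176)[:2] for p in hub]);A=np.c_[2*H,np.ones(len(H))]
        s=np.linalg.lstsq(A,(H**2).sum(1),rcond=None)[0];print("hubfit",s[:2],np.sqrt(s[2]+s[0]**2+s[1]**2));C=s[:2]
    v=d[:2]-C;a=np.degrees(np.arctan2(u[1],u[0]));b=np.degrees(np.arctan2(v[1],v[0]))
    print("C",C,"line",a,"dot",b,np.linalg.norm(v),"rel",(b-a)%360)
E
python3 - <<'E'
from h import *
import pickle
f=pickle.load(open("w2.pkl","rb"));g=cv2.cvtColor(f["color"],cv2.COLOR_RGB2GRAY)
print(g[141,371],g[87,272],g[130,330],f["mtx"][0,0],f["k1"])
n,l,s,c=cv2.connectedComponentsWithStats((g[0:190,215:400]<85).astype(np.uint8))
for i in range(1,n):
    if s[i,4]>100: print(s[i],c[i]+[215,0])
at(f,[(247,78.5),(298,96)],(371,141),[(244,98),(371,98),(307,32),(307,164)])
E
```

```text
74 74 170 321.9586610644316 -0.015650227320931513
[ 30  70  53  33 710] [270.88732394  85.98169014]
[145 130  23  22 369] [371.24661247 140.53658537]
[120 177  28  13 132] [351.34848485 185.52272727]
hubfit [0.5678786  0.14941718] 0.03149023852369407
C [0.5678786  0.14941718] line 36.199278914007486 dot -156.68181986711633 0.03884227342948515 rel 167.11890121887618
```

Call:
play_rows(motion=[[1, 0, 0, -0.02, 0, 0, 0], [1, 0.002, 0.001, -0.02, 0, 0, 0], [1, 0.002, 0.001, -0.008, 0, 0, 0], [1, 0.002, 0, 0, 0, 0, 0], [1, 0, 0, 0, 0, 0, 0], [1, 0, 0, 0, 0, 0, 0]])

```text
clock: 3.87
ee_pos: [0.5128, 0.1878, 0.1698]
orientation: [[0.815, -0.579, 0.002], [-0.579, -0.815, 0.0], [0.001, -0.001, -1.0]]
contact_force: [0.1, 0.2, 0.2]
grip_width: 0.0001
gripper_force: 0.0
```

Call:
play_rows(motion=[[1, 0.0016, -0.0012, 0, 0, 0, 0], [1, 0, 0, 0, 0, 0, 0], [1, 0, 0, 0, 0, 0, 0]])

```text
clock: 4.12
ee_pos: [0.514, 0.1865, 0.169]
orientation: [[0.815, -0.579, 0.001], [-0.579, -0.815, 0.0], [0.001, -0.001, -1.0]]
contact_force: [-0.6, 0.0, 0.1]
grip_width: -0.0001
gripper_force: 0.0
```

Call:
play_rows(motion=[[1, 0.0016, -0.0012, 0, 0, 0, 0], [1, 0, 0, 0, 0, 0, 0], [1, 0, 0, 0, 0, 0, 0]])

```text
clock: 4.37
ee_pos: [0.5155, 0.1852, 0.1685]
orientation: [[0.815, -0.579, -0.0], [-0.579, -0.815, -0.0], [0.0, 0.0, -1.0]]
contact_force: [0.0, 0.5, 0.0]
grip_width: 0.0001
gripper_force: 0.0
```

Call:
play_rows(motion=[[1, 0.0012, -0.0009, 0, 0, 0, 0], [1, 0, 0, 0, 0, 0, 0], [1, 0, 0, 0, 0, 0, 0]])

```text
clock: 4.62
ee_pos: [0.5167, 0.1844, 0.1684]
orientation: [[0.815, -0.579, -0.0], [-0.579, -0.815, -0.0], [-0.0, 0.0, -1.0]]
contact_force: [0.2, -0.2, 0.3]
grip_width: 0.0
gripper_force: 0.0
```

Call:
play_rows(motion=[[1, 0.0008, -0.0006, 0, 0, 0, 0], [1, 0, 0, 0, 0, 0, 0], [1, 0, 0, 0, 0, 0, 0]])

```text
clock: 4.87
ee_pos: [0.5174, 0.1838, 0.1684]
orientation: [[0.815, -0.579, -0.0], [-0.579, -0.815, -0.0], [-0.0, 0.0, -1.0]]
contact_force: [-0.7, -0.3, -0.3]
grip_width: 0.0002
gripper_force: 0.2
```

Call:
play_rows(motion=[[1, 0.0008, -0.0006, 0, 0, 0, 0], [1, 0, 0, 0, 0, 0, 0], [1, 0, 0, 0, 0, 0, 0]])

```text
clock: 5.12
ee_pos: [0.5175, 0.1836, 0.1683]
orientation: [[0.815, -0.579, -0.002], [-0.579, -0.815, 0.0], [-0.002, 0.001, -1.0]]
contact_force: [-3.8, 4.2, 1.3]
grip_width: 0.0002
gripper_force: 3.0
```

Contact is made at R ≈ 61 mm with about 5.6 N. I'll write a small orbit planner and start with a short arc.

```bash
cat > plan.py <<'E'
import sys;from h import *
# args: radial inward extra (mm), rows, deg per row
def plan(C=(.5677,.1487)):
    inw,n,d=float(sys.argv[1])*1e-3,int(sys.argv[2]),float(sys.argv[3])
    if len(sys.argv)>4: C=eval(sys.argv[4])
    o=ctrl.get_obs();R=o["orientation"];x=R[:2,0];F=o["contact_force"][:2]
    psi=np.degrees(np.arctan2(x[1],x[0]));rel=o["ee_pos"][:2]-np.array(C)
    print("clk",o["clock"],"psi",psi.round(1),"phi",np.degrees(np.arctan2(rel[1],rel[0])).round(1),"R",np.linalg.norm(rel).round(4),"z",o["ee_pos"][2].round(4),"Fn",(-F@x).round(1),"Ft",(F@[-x[1],x[0]]).round(1),"j6",o["joint_positions"][5].round(2))
    r=np.linalg.norm(rel);a=np.arctan2(rel[1],rel[0]);acc=np.zeros(2);rows=[]
    for k in range(1,n+1):
        rk=r-inw*k/n;ak=a+np.radians(d)*k
        t=rk*np.array([np.cos(ak),np.sin(ak)])-rel
        s=(t-acc).round(4);acc+=s;rows.append([1,*s.tolist(),0,0,0,round(d/45,3)])
    print(rows)
plan()
E
python3 plan.py 0 3 6.75
```

```text
clk 5.1167 psi -35.4 phi 145.2 R 0.0611 z 0.1683 Fn 5.5 Ft 1.3 j6 2.41
[[1, -0.0037, -0.0061, 0, 0, 0, 0.15], [1, -0.003, -0.0066, 0, 0, 0, 0.15], [1, -0.0023, -0.0068, 0, 0, 0, 0.15]]
```

Call:
play_rows(motion=[[1, -0.0037, -0.0061, 0, 0, 0, 0.15], [1, -0.003, -0.0066, 0, 0, 0, 0.15], [1, -0.0023, -0.0068, 0, 0, 0, 0.15], [1, 0, 0, 0, 0, 0, 0]])

```text
clock: 5.45
ee_pos: [0.5089, 0.163, 0.1684]
orientation: [[0.967, -0.256, -0.0], [-0.256, -0.967, -0.0], [-0.0, 0.0, -1.0]]
contact_force: [-0.5, -0.7, 0.2]
grip_width: 0.0
gripper_force: 0.1
```

```bash
python3 - <<'E'
from h import *
f=grab("wrist");save(f,"w3.png")
E
python3 plan.py 0 4 6.75
```

```text
clk 5.5 psi -15.3 phi 165.9 R 0.0604 z 0.1685 Fn 1.0 Ft -1.4 j6 2.02
[[1, -0.0013, -0.007, 0, 0, 0, 0.15], [1, -0.0005, -0.0071, 0, 0, 0, 0.15], [1, 0.0003, -0.0071, 0, 0, 0, 0.15], [1, 0.0012, -0.007, 0, 0, 0, 0.15]]
```

View pics/w3.png

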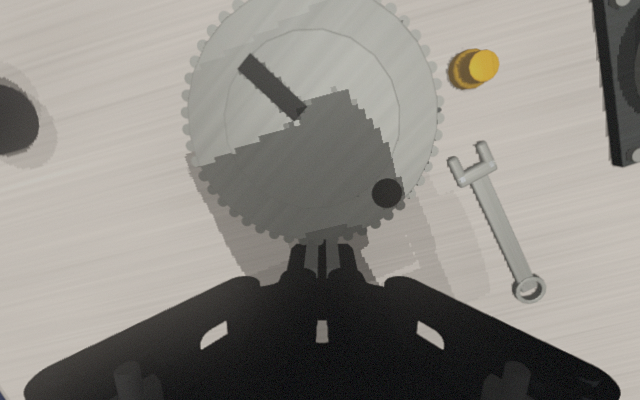

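The full ring stays in view, with the line from (241,60) to (303,116) and the dot at (387,193). I'll automate the angle reading from these.

```bash
cat > look.py <<'E'
from h import *
def look():
    f=grab("wrist");g=cv2.cvtColor(f["color"],cv2.COLOR_RGB2GRAY);best={}
    for th in (45,60,75,90):
        n,l,s,c=cv2.connectedComponentsWithStats((g<th).astype(np.uint8))
        for i in range(1,n):
            if not 100<s[i,4]<2500: continue
            p=onz(f,c[i],.173)[:2];r=np.linalg.norm(p-[.5677,.1487])
            ys,xs=np.nonzero(l==i);P=np.array([onz(f,q,.176)[:2] for q in zip(xs,ys)])
            w,V=np.linalg.eigh(np.cov(P.T));L=np.sqrt(12*w)
            if .008<r<.030 and .020<L[1]<.032 and L[0]<.012: best["line"]=(P.mean(0),V[:,1]*np.sign(V[:,1]@[.8,.57]))
            if .032<r<.048 and L[1]<.016 and L[0]/L[1]>.6: best["dot"]=onz(f,c[i],.170)[:2]
    C=np.array([.5677,.1487])
    if "line" in best:
        p,u=best["line"];a=np.degrees(np.arctan2(u[1],u[0]));C=p-.0185*u;print("line",a.round(1),"C",C.round(4))
    else: a=35
    if "dot" in best:
        v=best["dot"]-C;b=np.degrees(np.arctan2(v[1],v[0]));print("dot",b.round(1),"r",np.linalg.norm(v).round(4),"REL",((b-a)%360).round(1))
    if len(best)<2: save(f,"miss.png");print("missing",best.keys())
look()
E
python3 look.py; python3 plan.py 0.8 4 6.75
```

```text
line 32.5 C [0.5685 0.1498]
dot -147.2 r 0.0394 REL 180.3
clk 5.55 psi -15.4 phi 165.7 R 0.0604 z 0.1684 Fn 2.1 Ft -0.7 j6 2.03
[[1, -0.0011, -0.007, 0, 0, 0, 0.15], [1, -0.0004, -0.0071, 0, 0, 0, 0.15], [1, 0.0006, -0.007, 0, 0, 0, 0.15], [1, 0.0013, -0.0069, 0, 0, 0, 0.15]]
```

```bash
python3 plan.py 0.8 6 6.75 "(.5686,.1494)"
```

```text
clk 5.55 psi -15.4 phi 166.6 R 0.0612 z 0.1684 Fn 2.1 Ft -0.7 j6 2.03
[[1, -0.0011, -0.0071, 0, 0, 0, 0.15], [1, -0.0003, -0.0072, 0, 0, 0, 0.15], [1, 0.0006, -0.0071, 0, 0, 0, 0.15], [1, 0.0013, -0.007, 0, 0, 0, 0.15], [1, 0.0023, -0.0068, 0, 0, 0, 0.15], [1, 0.0029, -0.0065, 0, 0, 0, 0.15]]
```

Call:
play_rows(motion=[[1, -0.0011, -0.0071, 0, 0, 0, 0.15], [1, -0.0003, -0.0072, 0, 0, 0, 0.15], [1, 0.0006, -0.0071, 0, 0, 0, 0.15], [1, 0.0013, -0.007, 0, 0, 0, 0.15], [1, 0.0023, -0.0068, 0, 0, 0, 0.15], [1, 0.0029, -0.0065, 0, 0, 0, 0.15]])

```text
clock: 6.05
ee_pos: [0.5149, 0.122, 0.1684]
orientation: [[0.903, 0.43, -0.0], [0.43, -0.903, -0.0], [-0.0, -0.0, -1.0]]
contact_force: [-1.1, 0.6, 0.1]
grip_width: 0.0001
gripper_force: 0.1
```

```bash
python3 look.py; python3 plan.py 0.4 6 6.75 "(.5686,.1494)"
```

```text
line 33.0 C [0.5686 0.1499]
dot -139.9 r 0.0396 REL 187.1
clk 6.1 psi 26.0 phi -152.0 R 0.0601 z 0.1684 Fn 3.1 Ft 0.1 j6 1.22
[[1, 0.0037, -0.006, 0, 0, 0, 0.15], [1, 0.0044, -0.0055, 0, 0, 0, 0.15], [1, 0.0051, -0.005, 0, 0, 0, 0.15], [1, 0.0055, -0.0043, 0, 0, 0, 0.15], [1, 0.006, -0.0036, 0, 0, 0, 0.15], [1, 0.0065, -0.0029, 0, 0, 0, 0.15]]
```

Call:
play_rows(motion=[[1, 0.0009, 0.0004, 0, 0, 0, 0], [1, 0.0037, -0.006, 0, 0, 0, 0.15], [1, 0.0044, -0.0055, 0, 0, 0, 0.15], [1, 0.0051, -0.005, 0, 0, 0, 0.15], [1, 0, 0, 0, 0, 0, 0]])

```text
clock: 6.52
ee_pos: [0.5286, 0.1053, 0.1682]
orientation: [[0.7, 0.715, -0.002], [0.715, -0.7, -0.001], [-0.003, -0.001, -1.0]]
contact_force: [-5.2, -7.4, 4.2]
grip_width: -0.0002
gripper_force: 4.3
```

```bash
python3 look.py; python3 plan.py 0.4 6 6.75 "(.5686,.1494)"
```

```text
line 32.7 C [0.568  0.1494]
dot -120.6 r 0.0387 REL 206.8
clk 6.5667 psi 45.3 phi -132.4 R 0.0595 z 0.1682 Fn 8.3 Ft -1.3 j6 0.86
[[1, 0.0055, -0.0044, 0, 0, 0, 0.15], [1, 0.0059, -0.0036, 0, 0, 0, 0.15], [1, 0.0064, -0.003, 0, 0, 0, 0.15], [1, 0.0066, -0.0022, 0, 0, 0, 0.15], [1, 0.0068, -0.0014, 0, 0, 0, 0.15], [1, 0.007, -0.0005, 0, 0, 0, 0.15]]
```

At about 8 N the ring follows without slip (20° for 20°). I'll refit the orbit centre from the contact points and continue.

```bash
cat > fit.py <<'E'
import sys,numpy as np
from scipy.optimize import least_squares
P=np.loadtxt("pts.txt")
for Rc in (.0605,.061,.0615):
    r=least_squares(lambda c:np.hypot(*(P-c).T)-Rc,[.568,.149]);print(Rc,r.x.round(4),(r.fun*1e3).round(2))
E
cat > pts.txt <<'E'
.5175 .1836
.509 .163
.5149 .122
.5286 .1053
E
python3 fit.py; python3 plan.py 0 6 6.75 "(.568,.1485)"
```

```text
0.0605 [0.5683 0.1508] [-0.06  0.01  0.15 -0.13]
0.061 [0.5688 0.1509] [-0.12  0.06  0.19 -0.19]
0.0615 [0.5694 0.151 ] [-0.18  0.11  0.24 -0.25]
clk 6.5667 psi 45.3 phi -132.6 R 0.0585 z 0.1682 Fn 8.3 Ft -1.3 j6 0.86
[[1, 0.0053, -0.0043, 0, 0, 0, 0.15], [1, 0.0058, -0.0037, 0, 0, 0, 0.15], [1, 0.0062, -0.003, 0, 0, 0, 0.15], [1, 0.0066, -0.0023, 0, 0, 0, 0.15], [1, 0.0067, -0.0014, 0, 0, 0, 0.15], [1, 0.0068, -0.0007, 0, 0, 0, 0.15]]
```

```bash
python3 plan.py 0 5 6.75 "(.5684,.1506)"
```

```text
clk 6.5667 psi 45.3 phi -131.5 R 0.0603 z 0.1682 Fn 8.3 Ft -1.3 j6 0.86
[[1, 0.0056, -0.0044, 0, 0, 0, 0.15], [1, 0.006, -0.0037, 0, 0, 0, 0.15], [1, 0.0065, -0.0029, 0, 0, 0, 0.15], [1, 0.0068, -0.0022, 0, 0, 0, 0.15], [1, 0.0069, -0.0014, 0, 0, 0, 0.15]]
```

Call:
play_rows(motion=[[1, 0.0056, -0.0044, 0, 0, 0, 0.15], [1, 0.006, -0.0037, 0, 0, 0, 0.15], [1, 0.0065, -0.0029, 0, 0, 0, 0.15], [1, 0.0068, -0.0022, 0, 0, 0, 0.15], [1, 0.0069, -0.0014, 0, 0, 0, 0.15]])

```text
clock: 6.98
ee_pos: [0.5605, 0.0907, 0.1683]
orientation: [[0.186, 0.982, -0.002], [0.982, -0.186, -0.002], [-0.002, -0.001, -1.0]]
contact_force: [-3.1, -7.9, 1.6]
grip_width: 0.0001
gripper_force: 3.8
```

```bash
python3 look.py; python3 plan.py 0 5 6.75 "(.5684,.1506)"
```

```text
line 33.4 C [0.5686 0.1498]
dot -87.7 r 0.0394 REL 239.0
clk 7.0333 psi 79.8 phi -96.2 R 0.0604 z 0.1683 Fn 10.8 Ft 0.4 j6 0.22
[[1, 0.0071, -0.0003, 0, 0, 0, 0.15], [1, 0.0071, 0.0004, 0, 0, 0, 0.15], [1, 0.007, 0.0014, 0, 0, 0, 0.15], [1, 0.0068, 0.0021, 0, 0, 0, 0.15], [1, 0.0065, 0.0029, 0, 0, 0, 0.15]]
```

```bash
python3 plan.py -0.1 8 6.75 "(.5684,.1504)"
```

```text
clk 7.0333 psi 79.8 phi -96.2 R 0.0602 z 0.1683 Fn 10.8 Ft 0.4 j6 0.22
[[1, 0.0071, -0.0004, 0, 0, 0, 0.15], [1, 0.0071, 0.0005, 0, 0, 0, 0.15], [1, 0.0069, 0.0013, 0, 0, 0, 0.15], [1, 0.0068, 0.0021, 0, 0, 0, 0.15], [1, 0.0065, 0.0029, 0, 0, 0, 0.15], [1, 0.0061, 0.0037, 0, 0, 0, 0.15], [1, 0.0056, 0.0043, 0, 0, 0, 0.15], [1, 0.0051, 0.005, 0, 0, 0, 0.15]]
```

Call:
play_rows(motion=[[1, 0.0071, -0.0004, 0, 0, 0, 0.15], [1, 0.0071, 0.0005, 0, 0, 0, 0.15], [1, 0.0069, 0.0013, 0, 0, 0, 0.15], [1, 0.0068, 0.0021, 0, 0, 0, 0.15], [1, 0.0065, 0.0029, 0, 0, 0, 0.15], [1, 0.0061, 0.0037, 0, 0, 0, 0.15], [1, 0.0056, 0.0043, 0, 0, 0, 0.15], [1, 0.0051, 0.005, 0, 0, 0, 0.15]])

```text
clock: 7.7
ee_pos: [0.6137, 0.11, 0.1685]
orientation: [[-0.685, 0.728, 0.003], [0.728, 0.685, -0.002], [-0.003, 0.001, -1.0]]
contact_force: [5.4, -8.7, -2.2]
grip_width: 0.0002
gripper_force: 5.1
```

```bash
python3 look.py; python3 plan.py 0 8 6.75 "(.5684,.1504)"; (echo .5605 .0907; python3 -c "
from h import *;print(*ctrl.get_obs()['ee_pos'][:2])")>>pts.txt; python3 fit.py
```

```text
line 32.6 C [0.5682 0.1498]
dot -31.3 r 0.0397 REL 296.1
clk 7.75 psi 133.8 phi -40.6 R 0.0607 z 0.1685 Fn 12.3 Ft -0.1 j6 -0.69
[[1, 0.0043, 0.0057, 0, 0, 0, 0.15], [1, 0.0036, 0.0062, 0, 0, 0, 0.15], [1, 0.0029, 0.0065, 0, 0, 0, 0.15], [1, 0.0021, 0.0068, 0, 0, 0, 0.15], [1, 0.0013, 0.0071, 0, 0, 0, 0.15], [1, 0.0004, 0.0071, 0, 0, 0, 0.15], [1, -0.0004, 0.0071, 0, 0, 0, 0.15], [1, -0.0012, 0.0071, 0, 0, 0, 0.15]]
0.0605 [0.5684 0.1506] [ 0.13  0.16  0.16 -0.19 -0.06  0.36]
0.061 [0.5688 0.1511] [-0.26 -0.03  0.23 -0.1  -0.07 -0.16]
0.0615 [0.5692 0.1515] [-0.65 -0.21  0.3   0.01 -0.08 -0.68]
```

```bash
python3 plan.py -0.3 9 6.75 "(.5687,.1508)"
```

```text
clk 7.75 psi 133.8 phi -41.1 R 0.0607 z 0.1685 Fn 12.3 Ft -0.1 j6 -0.69
[[1, 0.0044, 0.0056, 0, 0, 0, 0.15], [1, 0.0037, 0.0062, 0, 0, 0, 0.15], [1, 0.003, 0.0065, 0, 0, 0, 0.15], [1, 0.0022, 0.0068, 0, 0, 0, 0.15], [1, 0.0013, 0.007, 0, 0, 0, 0.15], [1, 0.0005, 0.0072, 0, 0, 0, 0.15], [1, -0.0003, 0.0072, 0, 0, 0, 0.15], [1, -0.0011, 0.0071, 0, 0, 0, 0.15], [1, -0.002, 0.0069, 0, 0, 0, 0.15]]
```

Call:
play_rows(motion=[[1, 0.0044, 0.0056, 0, 0, 0, 0.15], [1, 0.0037, 0.0062, 0, 0, 0, 0.15], [1, 0.003, 0.0065, 0, 0, 0, 0.15], [1, 0.0022, 0.0068, 0, 0, 0, 0.15], [1, 0.0013, 0.007, 0, 0, 0, 0.15], [1, 0.0005, 0.0072, 0, 0, 0, 0.15], [1, -0.0003, 0.0072, 0, 0, 0, 0.15], [1, -0.0011, 0.0071, 0, 0, 0, 0.15], [1, -0.002, 0.0069, 0, 0, 0, 0.15]])

```text
clock: 8.5
ee_pos: [0.6258, 0.1723, 0.1686]
orientation: [[-0.97, -0.242, 0.005], [-0.242, 0.97, 0.001], [-0.005, -0.0, -1.0]]
contact_force: [8.9, 1.7, -4.1]
grip_width: -0.0001
gripper_force: 4.5
```

```bash
python3 look.py; python3 plan.py -0.2 6 6.75 "(.5687,.1508)"; (python3 -c "
from h import *;print(*ctrl.get_obs()['ee_pos'][:2])")>>pts.txt; python3 fit.py
```

```text
line 33.3 C [0.568  0.1496]
dot 31.7 r 0.0399 REL 358.4
clk 8.55 psi -165.5 phi 21.8 R 0.061 z 0.1686 Fn 13.0 Ft -0.6 j6 -1.66
[[1, -0.003, 0.0065, 0, 0, 0, 0.15], [1, -0.0038, 0.0061, 0, 0, 0, 0.15], [1, -0.0045, 0.0057, 0, 0, 0, 0.15], [1, -0.0051, 0.005, 0, 0, 0, 0.15], [1, -0.0057, 0.0045, 0, 0, 0, 0.15], [1, -0.0061, 0.0037, 0, 0, 0, 0.15]]
0.0605 [0.5686 0.1507] [0.23 0.31 0.36 0.   0.06 0.29 0.65]
0.061 [0.5688 0.151 ] [-0.28 -0.06  0.18 -0.14 -0.1  -0.15 -0.14]
0.0615 [0.5689 0.1514] [-0.79 -0.44  0.   -0.27 -0.26 -0.58 -0.94]
```

```bash
python3 plan.py -0.3 7 6.75 "(.5688,.151)"
```

```text
clk 8.55 psi -165.5 phi 21.7 R 0.0608 z 0.1686 Fn 13.0 Ft -0.6 j6 -1.66
[[1, -0.003, 0.0065, 0, 0, 0, 0.15], [1, -0.0037, 0.0061, 0, 0, 0, 0.15], [1, -0.0045, 0.0057, 0, 0, 0, 0.15], [1, -0.0051, 0.005, 0, 0, 0, 0.15], [1, -0.0056, 0.0045, 0, 0, 0, 0.15], [1, -0.0061, 0.0037, 0, 0, 0, 0.15], [1, -0.0066, 0.0031, 0, 0, 0, 0.15]]
```

Call:
play_rows(motion=[[1, -0.003, 0.0065, 0, 0, 0, 0.15], [1, -0.0037, 0.0061, 0, 0, 0, 0.15], [1, -0.0045, 0.0057, 0, 0, 0, 0.15], [1, -0.0051, 0.005, 0, 0, 0, 0.15], [1, -0.0056, 0.0045, 0, 0, 0, 0.15], [1, -0.0061, 0.0037, 0, 0, 0, 0.15], [1, -0.0066, 0.0031, 0, 0, 0, 0.15]])

```text
clock: 9.13
ee_pos: [0.5902, 0.2081, 0.1685]
orientation: [[-0.481, -0.877, 0.004], [-0.877, 0.481, 0.003], [-0.004, -0.002, -1.0]]
contact_force: [4.9, 8.1, -3.4]
grip_width: 0.0
gripper_force: 4.6
```

```bash
python3 look.py; python3 plan.py 0 1 6.75 "(.5688,.151)"
```

```text
line 33.2 C [0.5682 0.1499]
dot 80.5 r 0.0394 REL 47.3
clk 9.1833 psi -118.2 phi 70.8 R 0.0609 z 0.1685 Fn 11.7 Ft -1.7 j6 -2.42
[[1, -0.0069, 0.002, 0, 0, 0, 0.15]]
```

Ring at about 407°, with 313° to go. I'll retreat, lift, unwind the wrist and start a second stroke.

Call:
play_rows(motion=[[1, 0.003, 0.007, 0, 0, 0, 0], [1, 0.003, 0.007, 0, 0, 0, 0], [1, 0, 0, 0.02, 0, 0, 0], [1, 0, 0, 0.02, 0, 0, 0], [1, 0, 0, 0.02, 0, 0, -0.15], [1, 0, 0, 0, 0, 0, -0.15], [1, 0, 0, 0, 0, 0, -0.15], [1, 0, 0, 0, 0, 0, -0.15], [1, 0, 0, 0, 0, 0, -0.15], [1, 0, 0, 0, 0, 0, -0.15]])

```text
clock: 10.02
ee_pos: [0.5954, 0.2204, 0.2284]
orientation: [[-0.938, -0.346, 0.0], [-0.346, 0.938, -0.0], [0.0, -0.0, -1.0]]
contact_force: [-0.2, -0.3, 0.0]
grip_width: 0.0002
gripper_force: 0.0
```

Call:
play_rows(motion=[[1, -0.0044, -0.0014, 0, 0, 0, -0.15], [1, -0.0044, -0.0014, 0, 0, 0, -0.15], [1, -0.0044, -0.0014, 0, 0, 0, -0.15], [1, -0.0044, -0.0014, 0, 0, 0, -0.15], [1, -0.0044, -0.0014, 0, 0, 0, -0.15], [1, -0.0044, -0.0014, 0, 0, 0, -0.15], [1, -0.0044, -0.0014, 0, 0, 0, -0.15], [1, -0.0044, -0.0014, 0, 0, 0, -0.15], [1, -0.0044, -0.0014, 0, 0, 0, -0.15], [1, -0.0044, -0.0014, 0, 0, 0, -0.15]])

```text
clock: 10.85
ee_pos: [0.5512, 0.2063, 0.2284]
orientation: [[-0.679, 0.735, 0.0], [0.735, 0.679, -0.0], [-0.0, -0.0, -1.0]]
contact_force: [0.5, -0.2, 0.4]
grip_width: 0.0
gripper_force: 0.0
```

Call:
play_rows(motion=[[1, -0.0044, -0.0014, 0, 0, 0, -0.15], [1, -0.0044, -0.0014, 0, 0, 0, -0.15], [1, -0.0044, -0.0014, 0, 0, 0, -0.15], [1, -0.0044, -0.0014, 0, 0, 0, -0.15], [1, -0.0044, -0.0014, 0, 0, 0, -0.15], [1, -0.0044, -0.0014, 0, 0, 0, -0.15], [1, -0.0044, -0.0014, 0, 0, 0, -0.15], [1, -0.0044, -0.0014, 0, 0, 0, -0.15], [1, -0.0044, -0.0014, 0, 0, 0, -0.15], [1, -0.0044, -0.0014, 0, 0, 0, -0.15]])

```text
clock: 11.68
ee_pos: [0.5073, 0.1922, 0.2285]
orientation: [[0.419, 0.908, 0.0], [0.908, -0.419, -0.0], [-0.0, 0.0, -1.0]]
contact_force: [0.4, 0.3, -0.0]
grip_width: 0.0002
gripper_force: 0.0
```

Call:
play_rows(motion=[[1, 0, 0, 0, 0, 0, -0.15], [1, 0, 0, 0, 0, 0, -0.15], [1, 0, 0, 0, 0, 0, -0.15], [1, 0, 0, 0, 0, 0, -0.15], [1, 0, 0, 0, 0, 0, -0.15], [1, 0, 0, 0, 0, 0, -0.15], [1, 0, 0, 0, 0, 0, -0.15], [1, 0, 0, 0, 0, 0, -0.15], [1, 0, 0, 0, 0, 0, -0.15], [1, 0, 0, 0, 0, 0, -0.15]])

```text
clock: 12.52
ee_pos: [0.5075, 0.1923, 0.2285]
orientation: [[0.999, -0.04, 0.0], [-0.04, -0.999, -0.0], [0.0, 0.0, -1.0]]
contact_force: [-0.5, 0.9, 0.1]
grip_width: 0.0003
gripper_force: 0.0
```

Call:
play_rows(motion=[[1, 0, 0, 0, 0, 0, -0.15], [1, 0, 0, 0, 0, 0, -0.15], [1, 0, 0, 0, 0, 0, -0.15], [1, 0, 0, 0, 0, 0, -0.15], [1, 0, 0, 0, 0, 0, -0.15], [1, 0, 0, 0, 0, 0, 0], [1, 0, 0, 0, 0, 0, 0]])

```text
clock: 13.1
ee_pos: [0.5074, 0.1922, 0.2284]
orientation: [[0.816, -0.579, -0.0], [-0.579, -0.816, -0.0], [0.0, 0.0, -1.0]]
contact_force: [-0.8, 0.6, -0.1]
grip_width: 0.0002
gripper_force: 0.0
```

```bash
python3 look.py; python3 plan.py 0 1 6.75 "(.5688,.151)"; python3 -c "
from h import *;print(ctrl.get_obs()['ee_pos'])"
```

```text
line 32.6 C [0.5684 0.1499]
dot 82.6 r 0.0394 REL 50.0
clk 13.15 psi -35.3 phi 146.3 R 0.0739 z 0.2284 Fn -0.0 Ft 0.8 j6 2.43
[[1, -0.0044, -0.0075, 0, 0, 0, 0.15]]
[0.50731158 0.19206305 0.22839202]
```

Call:
play_rows(motion=[[1, 0, 0, -0.03, 0, 0, 0], [1, 0, 0, -0.03, 0, 0, 0], [1, 0.005, -0.0035, 0, 0, 0, 0], [1, 0.005, -0.0035, 0, 0, 0, 0], [1, 0.0004, -0.0003, 0, 0, 0, 0], [1, 0, 0, 0, 0, 0, 0]])

```text
clock: 13.65
ee_pos: [0.5179, 0.1844, 0.1695]
orientation: [[0.815, -0.579, -0.0], [-0.579, -0.815, 0.0], [-0.0, -0.0, -1.0]]
contact_force: [-3.5, 1.1, -1.8]
grip_width: 0.0
gripper_force: 1.4
```

Call:
play_rows(motion=[[1, 0.0008, -0.0006, 0, 0, 0, 0], [1, 0, 0, 0, 0, 0, 0], [1, 0, 0, 0, 0, 0, 0]])

```text
clock: 13.9
ee_pos: [0.518, 0.1843, 0.1695]
orientation: [[0.815, -0.579, -0.0], [-0.579, -0.815, 0.001], [-0.001, -0.0, -1.0]]
contact_force: [-5.9, 3.9, -1.5]
grip_width: 0.0002
gripper_force: 3.5
```

```bash
python3 plan.py 0.5 8 6.75 "(.5688,.151)"
```

```text
clk 13.9 psi -35.4 phi 146.8 R 0.0607 z 0.1695 Fn 7.0 Ft -0.2 j6 2.41
[[1, -0.0035, -0.0062, 0, 0, 0, 0.15], [1, -0.0027, -0.0066, 0, 0, 0, 0.15], [1, -0.002, -0.0069, 0, 0, 0, 0.15], [1, -0.0011, -0.007, 0, 0, 0, 0.15], [1, -0.0003, -0.0071, 0, 0, 0, 0.15], [1, 0.0005, -0.0071, 0, 0, 0, 0.15], [1, 0.0014, -0.007, 0, 0, 0, 0.15], [1, 0.0022, -0.0067, 0, 0, 0, 0.15]]
```

Call:
play_rows(motion=[[1, -0.0035, -0.0063, 0, 0, 0, 0.15], [1, -0.0026, -0.0066, 0, 0, 0, 0.15], [1, -0.002, -0.0069, 0, 0, 0, 0.15], [1, -0.0011, -0.007, 0, 0, 0, 0.15], [1, -0.0003, -0.0071, 0, 0, 0, 0.15], [1, 0.0005, -0.0071, 0, 0, 0, 0.15], [1, 0.0014, -0.007, 0, 0, 0, 0.15], [1, 0.0022, -0.0067, 0, 0, 0, 0.15]])

```text
clock: 14.57
ee_pos: [0.5122, 0.1287, 0.1695]
orientation: [[0.946, 0.325, -0.001], [0.325, -0.946, -0.0], [-0.001, 0.0, -1.0]]
contact_force: [-5.9, -0.6, -0.8]
grip_width: 0.0003
gripper_force: 3.0
```

```bash
python3 look.py; python3 plan.py 0.3 8 6.75 "(.5688,.151)"
```

```text
line 33.2 C [0.5687 0.1499]
dot 137.2 r 0.0395 REL 104.0
clk 14.6167 psi 19.5 phi -157.6 R 0.0608 z 0.1695 Fn 8.9 Ft -0.3 j6 1.35
[[1, 0.0032, -0.0064, 0, 0, 0, 0.15], [1, 0.0038, -0.006, 0, 0, 0, 0.15], [1, 0.0046, -0.0055, 0, 0, 0, 0.15], [1, 0.0052, -0.005, 0, 0, 0, 0.15], [1, 0.0057, -0.0043, 0, 0, 0, 0.15], [1, 0.0061, -0.0035, 0, 0, 0, 0.15], [1, 0.0066, -0.0029, 0, 0, 0, 0.15], [1, 0.0068, -0.002, 0, 0, 0, 0.15]]
```

Call:
play_rows(motion=[[1, 0.0032, -0.0064, 0, 0, 0, 0.15], [1, 0.0038, -0.006, 0, 0, 0, 0.15], [1, 0.0046, -0.0055, 0, 0, 0, 0.15], [1, 0.0052, -0.005, 0, 0, 0, 0.15], [1, 0.0057, -0.0043, 0, 0, 0, 0.15], [1, 0.0061, -0.0035, 0, 0, 0, 0.15], [1, 0.0066, -0.0029, 0, 0, 0, 0.15], [1, 0.0068, -0.002, 0, 0, 0, 0.15]])

```text
clock: 15.28
ee_pos: [0.5548, 0.0918, 0.1696]
orientation: [[0.293, 0.956, -0.001], [0.956, -0.293, -0.002], [-0.002, 0.0, -1.0]]
contact_force: [-5.7, -11.3, -0.1]
grip_width: 0.0
gripper_force: 5.4
```

```bash
python3 look.py; python3 plan.py 0 10 6.75 "(.5688,.151)"
```

```text
line 33.3 C [0.5686 0.1499]
dot -167.4 r 0.0395 REL 159.3
clk 15.3333 psi 73.5 phi -102.0 R 0.0608 z 0.1696 Fn 13.6 Ft -0.8 j6 0.34
[[1, 0.0071, -0.0011, 0, 0, 0, 0.15], [1, 0.0071, -0.0002, 0, 0, 0, 0.15], [1, 0.0072, 0.0006, 0, 0, 0, 0.15], [1, 0.007, 0.0014, 0, 0, 0, 0.15], [1, 0.0068, 0.0023, 0, 0, 0, 0.15], [1, 0.0064, 0.003, 0, 0, 0, 0.15], [1, 0.0061, 0.0038, 0, 0, 0, 0.15], [1, 0.0056, 0.0045, 0, 0, 0, 0.15], [1, 0.005, 0.0051, 0, 0, 0, 0.15], [1, 0.0044, 0.0056, 0, 0, 0, 0.15]]
```

```bash
python3 plan.py -0.4 10 6.75 "(.5688,.151)"
```

```text
clk 15.3333 psi 73.5 phi -102.0 R 0.0608 z 0.1696 Fn 13.6 Ft -0.8 j6 0.34
[[1, 0.0071, -0.0011, 0, 0, 0, 0.15], [1, 0.0071, -0.0003, 0, 0, 0, 0.15], [1, 0.0072, 0.0006, 0, 0, 0, 0.15], [1, 0.007, 0.0014, 0, 0, 0, 0.15], [1, 0.0068, 0.0022, 0, 0, 0, 0.15], [1, 0.0065, 0.003, 0, 0, 0, 0.15], [1, 0.0062, 0.0038, 0, 0, 0, 0.15], [1, 0.0056, 0.0044, 0, 0, 0, 0.15], [1, 0.0051, 0.0051, 0, 0, 0, 0.15], [1, 0.0045, 0.0057, 0, 0, 0, 0.15]]
```

Call:
play_rows(motion=[[1, 0.0071, -0.0011, 0, 0, 0, 0.15], [1, 0.0071, -0.0003, 0, 0, 0, 0.15], [1, 0.0072, 0.0006, 0, 0, 0, 0.15], [1, 0.007, 0.0014, 0, 0, 0, 0.15], [1, 0.0068, 0.0022, 0, 0, 0, 0.15], [1, 0.0065, 0.003, 0, 0, 0, 0.15], [1, 0.0062, 0.0038, 0, 0, 0, 0.15], [1, 0.0056, 0.0044, 0, 0, 0, 0.15], [1, 0.0051, 0.0051, 0, 0, 0, 0.15], [1, 0.0045, 0.0057, 0, 0, 0, 0.15]])

```text
clock: 16.17
ee_pos: [0.6198, 0.1174, 0.1699]
orientation: [[-0.771, 0.637, 0.004], [0.637, 0.771, -0.001], [-0.004, 0.002, -1.0]]
contact_force: [2.9, -4.9, -3.5]
grip_width: 0.0003
gripper_force: 2.2
```

```bash
python3 look.py; python3 plan.py -0.3 8 6.75 "(.5688,.151)"
```

```text
line 33.2 C [0.5684 0.1498]
dot -96.8 r 0.0393 REL 230.0
clk 16.2167 psi 141.0 phi -32.2 R 0.0611 z 0.17 Fn 5.6 Ft 0.7 j6 -0.8
[[1, 0.0035, 0.0063, 0, 0, 0, 0.15], [1, 0.0027, 0.0066, 0, 0, 0, 0.15], [1, 0.002, 0.007, 0, 0, 0, 0.15], [1, 0.0011, 0.0071, 0, 0, 0, 0.15], [1, 0.0003, 0.0072, 0, 0, 0, 0.15], [1, -0.0006, 0.0072, 0, 0, 0, 0.15], [1, -0.0014, 0.0071, 0, 0, 0, 0.15], [1, -0.0023, 0.0068, 0, 0, 0, 0.15]]
```

```bash
python3 plan.py 0.4 8 6.75 "(.5688,.151)"
```

```text
clk 16.2167 psi 141.0 phi -32.2 R 0.0611 z 0.17 Fn 5.6 Ft 0.7 j6 -0.8
[[1, 0.0034, 0.0063, 0, 0, 0, 0.15], [1, 0.0027, 0.0067, 0, 0, 0, 0.15], [1, 0.0018, 0.0069, 0, 0, 0, 0.15], [1, 0.001, 0.0071, 0, 0, 0, 0.15], [1, 0.0002, 0.0072, 0, 0, 0, 0.15], [1, -0.0006, 0.0071, 0, 0, 0, 0.15], [1, -0.0015, 0.007, 0, 0, 0, 0.15], [1, -0.0023, 0.0068, 0, 0, 0, 0.15]]
```

Call:
play_rows(motion=[[1, 0.0032, 0.0064, 0, 0, 0, 0.15], [1, 0.0026, 0.0067, 0, 0, 0, 0.15], [1, 0.0018, 0.0069, 0, 0, 0, 0.15], [1, 0.001, 0.0071, 0, 0, 0, 0.15], [1, 0.0002, 0.0072, 0, 0, 0, 0.15], [1, -0.0006, 0.0071, 0, 0, 0, 0.15], [1, -0.0014, 0.007, 0, 0, 0, 0.15], [1, -0.0022, 0.0068, 0, 0, 0, 0.15]])

```text
clock: 16.88
ee_pos: [0.6253, 0.1738, 0.1702]
orientation: [[-0.968, -0.249, 0.007], [-0.249, 0.968, 0.001], [-0.007, -0.001, -1.0]]
contact_force: [9.1, 1.8, -6.3]
grip_width: -0.0004
gripper_force: 4.2
```

```bash
python3 look.py; python3 plan.py -0.1 7 6.75 "(.5688,.151)"
```

```text
line 34.4 C [0.5686 0.1498]
dot -41.3 r 0.0391 REL 284.3
clk 16.9333 psi -165.0 phi 23.2 R 0.0608 z 0.1702 Fn 10.0 Ft -1.1 j6 -1.66
[[1, -0.0032, 0.0064, 0, 0, 0, 0.15], [1, -0.0039, 0.006, 0, 0, 0, 0.15], [1, -0.0046, 0.0055, 0, 0, 0, 0.15], [1, -0.0052, 0.0049, 0, 0, 0, 0.15], [1, -0.0058, 0.0043, 0, 0, 0, 0.15], [1, -0.0062, 0.0036, 0, 0, 0, 0.15], [1, -0.0066, 0.0028, 0, 0, 0, 0.15]]
```

Call:
play_rows(motion=[[1, -0.0032, 0.0064, 0, 0, 0, 0.15], [1, -0.0039, 0.006, 0, 0, 0, 0.15], [1, -0.0046, 0.0055, 0, 0, 0, 0.15], [1, -0.0052, 0.0049, 0, 0, 0, 0.15], [1, -0.0058, 0.0043, 0, 0, 0, 0.15], [1, -0.0062, 0.0036, 0, 0, 0, 0.15], [1, -0.0066, 0.0028, 0, 0, 0, 0.15]])

```text
clock: 17.52
ee_pos: [0.5889, 0.2085, 0.1701]
orientation: [[-0.474, -0.881, 0.006], [-0.881, 0.474, 0.003], [-0.005, -0.004, -1.0]]
contact_force: [4.8, 8.8, -4.4]
grip_width: 0.0001
gripper_force: 4.7
```

```bash
python3 look.py; python3 plan.py -0.1 2 6.75 "(.5688,.151)"
```

```text
line 33.4 C [0.5683 0.1498]
dot 7.6 r 0.0394 REL 334.2
clk 17.5667 psi -117.7 phi 72.0 R 0.0609 z 0.1701 Fn 12.2 Ft -1.4 j6 -2.42
[[1, -0.0069, 0.0019, 0, 0, 0, 0.15], [1, -0.0071, 0.001, 0, 0, 0, 0.15]]
```

REL is 334° and the wrist is near its limit. Two more gentle rows with less wrist turn, then I'll check.

Call:
play_rows(motion=[[1, -0.0069, 0.002, 0, 0, 0, 0.13], [1, -0.0069, 0.0014, 0, 0, 0, 0.06]])

```text
clock: 17.73
ee_pos: [0.5747, 0.2119, 0.1701]
orientation: [[-0.338, -0.941, 0.005], [-0.941, 0.338, 0.003], [-0.004, -0.004, -1.0]]
contact_force: [3.0, 8.1, -4.6]
grip_width: -0.0003
gripper_force: 4.3
```

```bash
python3 look.py; python3 plan.py -0.1 1 6.75 "(.5688,.151)"
```

```text
line 33.0 C [0.5677 0.1497]
dot 22.4 r 0.0393 REL 349.4
clk 17.7833 psi -109.7 phi 85.8 R 0.0612 z 0.17 Fn 9.8 Ft -2.6 j6 -2.55
[[1, -0.0072, 0.0002, 0, 0, 0, 0.15]]
```

Call:
play_rows(motion=[[1, -0.0072, 0.0013, 0, 0, 0, 0.03], [1, 0, 0, 0, 0, 0, 0]])

```text
clock: 17.95
ee_pos: [0.5663, 0.2126, 0.1701]
orientation: [[-0.32, -0.948, 0.003], [-0.948, 0.32, 0.001], [-0.002, -0.002, -1.0]]
contact_force: [-1.1, 5.9, -0.8]
grip_width: 0.0001
gripper_force: 2.6
```

```bash
python3 look.py; python3 plan.py -0.1 1 6.75 "(.5688,.151)"
```

```text
missing dict_keys([])
clk 18.0 psi -108.7 phi 92.1 R 0.0616 z 0.17 Fn 6.5 Ft -3.2 j6 -2.57
[[1, -0.0072, -0.0006, 0, 0, 0, 0.15]]
```

Call:
play_rows(motion=[[1, 0.002, 0.006, 0, 0, 0, 0], [1, 0.002, 0.008, 0, 0, 0, 0], [1, 0, 0, 0.025, 0, 0, 0], [1, 0, 0, 0.025, 0, 0, 0], [1, 0, 0, 0.025, 0, 0, 0], [1, 0, 0, 0, 0, 0, 0]])

```text
clock: 18.5
ee_pos: [0.5721, 0.2266, 0.2487]
orientation: [[-0.322, -0.947, 0.008], [-0.947, 0.322, 0.002], [-0.004, -0.007, -1.0]]
contact_force: [0.2, 0.3, 0.7]
grip_width: -0.0001
gripper_force: 0.0
```

```bash
python3 look.py
python3 - <<'E'
from h import *
import pickle
f=grab("wrist");save(f,"w9.png");pickle.dump(f,open("w9.pkl","wb"))
E
```

```text
line 32.4 C [0.5681 0.1498]
dot 31.5 r 0.0397 REL 359.1
```

View pics/w9.png

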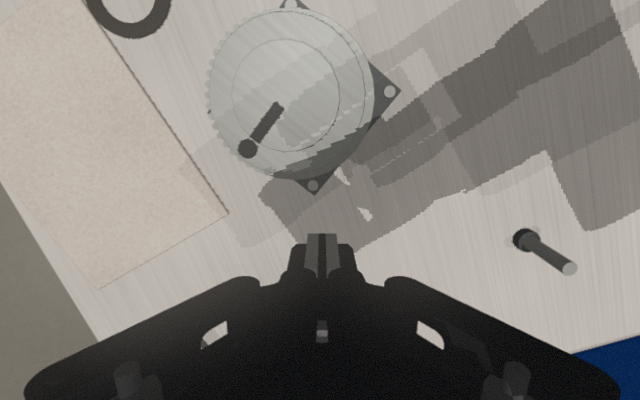

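The picture shows the dot at (248,149) in line with the hub line from (278,105) to (255,140), for the second time, and the fingers are clear of the ring. I'll hand it in.

```bash
python3 -c "
from plant import ctrl
print(ctrl.finish_job())"
```

```text
the job is handed in; nothing more can be done
None
```

The lock ring is two full turns from tight: its dot last measured about 1° off the hub line, the arm is clear of the ring, and the job is handed in, though `finish_job` returned no verdict.

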